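# Fit the keyed shaft into the empty belt pulley and hold it home

## Robot

A 6-joint arm with a two-finger parallel gripper is mounted at the origin on the work surface. World frame = base frame: x ahead of the robot, y to its left, z up, the work surface at z = 0. Lengths are in mm, angles in rad, forces in N, time in s.
With the tool pointing down it reaches from about 400 to 925 mm from the base axis. Payload 12.5 kg.
Tool frame: the origin (TCP) lies midway between the tips of the shut fingers; the grasp point (between the pads) lies 19 mm behind it (env.pinch_z is the z of the grasp point in the tool frame, in mm); z points along the fingers, y is the line along which they close (so a half turn about z gives the same grasp; the last joint's range is limited). The gripper opens to 95 mm and grips with 3 to 60 N. Pads are 20 mm wide; open, the fingers measure 119 mm over their backs; the gripper's body (75 mm by 180 mm) begins 59 mm behind the grasp point.
Start: joints at [-1.221, 0.491, 1.559, -0, 1.092, -0.106], TCP at [275.137, -561.201, 214.661] pointing down, gripper open.
Joint ranges: [-3.1, 3.1], [-0.84, 2.19], [0.05, 2.79], [-1.13, 4.28], [0.06, 2.93], [-2.69, 2.69]. Speed limits (rad/s): [2.22, 2.22, 2.79, 3.14, 3.14, 3.14].

## Interface

Orientations are given as [roll, pitch, yaw] about the fixed x, y, z axes, in that order (R = Rz(yaw) Ry(pitch) Rx(roll)).
In Python, from cell import env, eyes gives the robot as it stands.
- The arm moves only by the shell command python3 -m inch 'ROWS'. ROWS is JSON, a list of rows, each a list of 3 entries, a list of its own where there are three numbers: the shift along the tool's x, y, z in units of 60 mm (1.0 is 60 mm), then the turn about the tool's z in units of 5 degrees (1.0 is 5 degrees), then the closure, from -1 (fully open) to 1 (shut). In form: [[[tx, ty, tz], turn, claw], ...]. A call has exactly 10 rows; each row shifts and turns the commanded pose from where the row before left it, along the tool's axes as they then stand; what a row does not reach is not made up. A row lasts 1/8 s, in which the tool goes at most 62.5 mm and 10.7 degrees, less where a joint would pass 70% of its speed; a pose out of reach is approached as far as the arm can. A call is refused whole if a number of a shift passes 1 or a number of a turn 1, either way. A call with a gripper value outside its range is refused whole. The fingers move at their own pace and stop on an object; the grip force is fixed at half the most. Time passes only in rows, so rows that do not move let the fingers close, or fill a call up. It gives the time, the measured TCP pose, the force, the opening and the grip force at its end, in the units of the state.
- env.state(): the state, without advancing time (a new reading comes with each control period).
- eyes.read_camera(name): name is "scene" or "top"; returns a dict with "pixels" (480x640x3 uint8, red, green, blue), "fx", "fy", "cx", "cy" (pixels), "distortion" ([k1, k2, p1, p2, k3] as OpenCV has them; the pictures are not rectified), "extrinsics" (4x4, takes a point from world to camera coordinates). Camera axes: x right, y down, z forward; pixel columns grow to the right and rows downward; lengths in mm; the calibration is good to about 2 mm. A picture is of the moment at which its call begins. There is no depth.
- env.job_done(): hands the job in; it is judged then, once.
Trained networks look in a picture, given as the dict that the camera call returned (one of the last four; its "shot" number tells which), for a name from the list of things; names that differ only in an ending like _2 or _b are one class to them, and where a whole thing is asked for, a point or a joint stands for the part that bears it (a point fixed in the world has none). Each returns a list of dicts, best first, with "score" (0 to 1); they miss things now and then, are a little off and sometimes report something else, mostly with a low value. They report only what shows in the picture. A call takes as long as a camera call. They do not tell look-alikes from the thing itself.
- eyes.boxes_of(name, picture): "centre" ([row, column] in pixels, amid what is visible of it).
- eyes.cut_out(name, picture): "mask" (480x640 bool, what is visible of it) and "centre" ([row, column] in pixels, amid what is visible of it).
- eyes.spot_point(name, picture): "centre" ([row, column] in pixels: a listed point, or the origin of a listed thing).
The state is a dict: "t": time; "joints": joint angles; "qvel": joint speeds; "tau": joint torques, N m; "eef_pos": TCP position; "tcp_rot": TCP orientation; "ft_force": force on the tool from outside, world axes, zero at the start; "moment": the same for the moment, N m; "opening": opening from 0.0 (shut) to 1.0 (fully open); "grip_force": force on a finger pad.
Only numpy, scipy, OpenCV 4.12 (cv2) and the standard library are available. Lean on these libraries where they do the work, as an engineer would, in place of code of your own. Each camera call takes 0.05 s, during which the arm holds its last target. There are 200 camera calls.

## Task

Two toothed belt pulleys are clamped in chucks on the bench, and one of them already has its shaft. Take the loose keyed shaft out of the blue stand and push it, collar up, into the pulley that is still empty, turning it until its key slips into the keyway, then keep pushing against the spring ejector until the collar sits flush on the hub face. Finish still gripping the shaft and pressing it firmly home, so that a colleague can tighten the set screw: do not let go, and leave the plug gauge, screwdriver, bottle and stack of metal bands where they are.

Things in the scene. Friction and masses are not known exactly. Their poses are not given: they have to be found in the camera images.
- shaft: Loose steel shaft, 106 mm long, about 0.42 kg, upright in the blue stand. Journal 22 mm in diameter with a chamfered foot (4 mm); brass key 8 mm wide from 20 to 44 mm above the foot, outer face 15 mm from the axis; collar 36 mm across from 46 to 56 mm; drive end to 106 mm. Origin at the centre of the foot's end face, z up the shaft, x towards the key.
- shaft_grip (a point): Grip point on the shaft's axis, 85 mm above its foot, in the middle of the drive end: 26 mm round with two flats milled 18 mm apart, facing the shaft's +y and -y, from 58 to 104 mm. Axes as the shaft's.
- shaft_collar (a point): Centre of the underside of the shaft's collar, 46 mm above its foot; this face lands on the hub face. A yellow paint stripe on the collar's top and rim stands straight above the key. Axes as the shaft's.
- done_shaft: A shaft of the same shape, without paint stripe, already fitted and locked in one of the two pulleys (which one changes); only its collar and drive end stand out of the hub. Fixed. Origin on its axis at the bench top, so x and y are those of the finished pulley.
- pulley_left: The aluminium toothed belt pulley on the robot's left (+y), fixed by its boss in a three-jaw chuck on the bench: chuck foot 140 mm across, body 125 mm across up to 50 mm, jaws reach 61 mm from the axis, up to 67 mm; belt flanges 86 mm across, top at 100 mm; hub face 68 mm across at 104 mm. Origin on the bore axis at the bench top, z up, x towards the keyway (yaw within 40 degrees of 0).
- pulley_right: The aluminium toothed belt pulley on the robot's right (-y), fixed by its boss in a three-jaw chuck on the bench: chuck foot 140 mm across, body 125 mm across up to 50 mm, jaws reach 61 mm from the axis, up to 67 mm; belt flanges 86 mm across, top at 100 mm; hub face 68 mm across at 104 mm. Origin on the bore axis at the bench top, z up, x towards the keyway (yaw within 40 degrees of 0).
- hub_left (a point): Centre of the mouth of the left pulley's bore, in the flat hub face, 104 mm above the bench; axes as the pulley's. The bore is vertical, 24 mm in diameter, with square edges and one keyway 10 mm wide (floor 16 mm from the axis) on the +x side, a yellow paint mark on the hub face beside it; both are 52 mm deep. In the finished pulley the shaft's collar covers it.
- hub_right (a point): Centre of the mouth of the right pulley's bore, in the flat hub face, 104 mm above the bench; axes as the pulley's. The bore is vertical, 24 mm in diameter, with square edges and one keyway 10 mm wide (floor 16 mm from the axis) on the +x side, a yellow paint mark on the hub face beside it; both are 52 mm deep. In the finished pulley the shaft's collar covers it.
- plunger (a joint): Spring ejector, a brass pin in the empty pulley's bore: how far it is pressed down, in m (0 to 0.016). At 0 its top is 34 mm below the hub face; the shaft's foot meets it there and has pressed it 12 mm when the collar reaches the hub face. The spring force is 8 N at 0 and 14 N with the collar home, so the shaft rises when let go; push some 5 N more to hold the collar firmly.
- stand: Blue plastic shaft stand fixed on the bench, 160 by 60 mm, 30 mm high, with two round sockets of 24 mm diameter and 20 mm depth (floor 10 mm above the bench), 45 mm either side of its centre along its x. Origin at the centre of its underside, x along its length. One socket holds the shaft, the other the plug gauge.
- gauge: Bystander: plug gauge 94 mm long, 21 mm across, steel ends and black handle with a red ring, standing in the other socket of the stand. Origin at the centre of its lower end.
- screwdriver: Bystander: screwdriver 210 mm long with a blue handle, 26 mm thick, lying on the bench. Origin under its middle, x along it towards the tip.
- bottle: Bystander: clear plastic water bottle with a blue cap, 64 mm across and 210 mm tall, standing on the bench. Origin at the centre of its base.
- grid_bands: Bystander: stack of two six-sided bands of thin toothed steel strip, about 175 mm across the corners and 60 mm high. Origin at the centre of its underside.
Mind the look-alikes: they are no part of the job. What is shaped like the stand but pink or red is not meant.

How it is judged (in metres and radians):
On the way, in this order (a step that is already met when the one before it is completed fails the run):
1. the shaft is gripped and lifted clear of the stand (z of shaft in the frame of stand above 0.035 m and contact force between the fingers and shaft above 4 N), for 0.2 s.
2. the shaft is in the empty pulley's bore with its key in the keyway (((horizontal distance between shaft and pulley_left below 0.004 m and z of shaft in the frame of pulley_left below 0.08 m and angle between the x axis of shaft and the x axis of pulley_left, either way round below 0.3 rad) or (horizontal distance between shaft and pulley_right below 0.004 m and z of shaft in the frame of pulley_right below 0.08 m and angle between the x axis of shaft and the x axis of pulley_right, either way round below 0.3 rad))), for 0.1 s.
At the end, for the whole second after the job is handed in: The shaft is in the pulley that was empty: within 2.5 mm of the bore axis, key in the keyway (0.18 rad), collar within 1.5 mm of the hub face and pressed on it with over 2 N, ejector down over 9.5 mm, shaft still and gripped by the fingers (over 4 N), through the last second (((horizontal distance between shaft and pulley_left below 0.0025 m and z of shaft in the frame of pulley_left between 0.055 and 0.0595 m and angle between the x axis of shaft and the x axis of pulley_left, either way round below 0.18 rad and contact force between shaft and pulley_left above 2 N) or (horizontal distance between shaft and pulley_right below 0.0025 m and z of shaft in the frame of pulley_right between 0.055 and 0.0595 m and angle between the x axis of shaft and the x axis of pulley_right, either way round below 0.18 rad and contact force between shaft and pulley_right above 2 N)) and value of joint plunger above 0.0095 m and contact force between the fingers and shaft above 4 N and linear speed of shaft below 0.02 m/s); the arm keeps its last pose, push and grip.
It fails at once if the plug gauge is moved more than 30 mm (distance of gauge from where it was at the start of the episode above 0.03 m).
It fails at once if the screwdriver is moved more than 30 mm (distance of screwdriver from where it was at the start of the episode above 0.03 m).
It fails at once if the bottle is moved more than 30 mm (distance of bottle from where it was at the start of the episode above 0.03 m).
It fails at once if the stack of bands is moved more than 30 mm (distance of grid_bands from where it was at the start of the episode above 0.03 m).
It also fails if it takes over 45 s, if anything falls off the work surface, if the arm or the gripper's body presses on something with over 40 N, if the wrist force passes 120 N, or if a joint passes its speed limit or range.

## Working session

There is one attempt and no reset: what is moved stays moved. The work goes in short steps, Python scripts to look and compute and a shell command to move; the robot and the scene stay as the last step left them, time stands still between calls to the robot, and variables do not carry over. Pictures are saved under pics/ and viewed, at most 10 in all, crops included, and the job is handed in when it is done.

```bash
mkdir -p pics; ls; cat > h.py <<'E'
import numpy as np, cv2
from cell import env, eyes
def ray(p,rc):
    K=np.array([[p['fx'],0,p['cx']],[0,p['fy'],p['cy']],[0,0,1.]])
    u=cv2.undistortPoints(np.array([[[rc[1],rc[0]]]],float),K,np.array(p['distortion'],float))[0,0]
    E=np.array(p['extrinsics']);R=E[:3,:3];t=E[:3,3]
    return -R.T@t, R.T@np.array([u[0],u[1],1.])
def onz(p,rc,z):
    o,d=ray(p,rc); return (o+d*(z-o[2])/d[2])
def proj(p,X):
    K=np.array([[p['fx'],0,p['cx']],[0,p['fy'],p['cy']],[0,0,1.]]);E=np.array(p['extrinsics'])
    a=cv2.projectPoints(np.array(X,float).reshape(-1,1,3),cv2.Rodrigues(E[:3,:3])[0],E[:3,3],K,np.array(p['distortion'],float))[0].reshape(-1,2)
    return a[:,::-1]
def save(n,im): cv2.imwrite('pics/'+n,np.ascontiguousarray(im[:,:,::-1]))
E
python3 - <<'E'
from h import *
np.set_printoptions(precision=1,suppress=True)
for c in ['top','scene']:
    p=eyes.read_camera(c); save(c+'0.png',p['pixels'])
    E=np.array(p['extrinsics']); print(c,'cam',-E[:3,:3].T@E[:3,3],p['fx'])
    for n,z in [('shaft',10),('shaft_grip',95),('shaft_collar',56),('done_shaft',0),('hub_left',104),('hub_right',104),('stand',0),('gauge',10),('bottle',0),('screwdriver',0),('grid_bands',0)]:
        for r in eyes.spot_point(n,p)[:3]: print(n,np.array(r['centre']),round(r['score'],2),onz(p,r['centre'],z)[:2])
print(env.state())
E
```

```text
pics
top cam [ 428.9  -32.2 1132.5] 454.40954352771007
shaft [270.2 326.9] 0.6 [516.2 -15.9]
shaft [270.9 326.9] 0.52 [514.4 -15.9]
shaft [230.2 416.3] 0.33 [ 613.5 -240.2]
shaft_grip [268.9 329. ] 0.72 [512.5 -22. ]
shaft_grip [238.9 408. ] 0.58 [ 579.4 -204.6]
shaft_collar [267.9 330.2] 0.7 [518.  -24.5]
done_shaft [242.4 241.5] 0.69 [589.8 200. ]
hub_left [237.6 232.4] 0.55 [586.5 200.1]
hub_left [299.3 138.8] 0.16 [445.8 416.5]
hub_right [228.4 416.1] 0.6 [ 602.2 -222.5]
stand [322.7 409.2] 0.88 [ 385.3 -216.5]
stand [342.9 324. ] 0.65 [338.4  -6.8]
stand [251.6 329.2] 0.62 [563.6 -22. ]
gauge [233.6 326.3] 0.59 [607.8 -15.4]
gauge [246.  241.5] 0.21 [579.2 197.8]
bottle [291.3 511.1] 0.68 [ 458.5 -472.7]
screwdriver [297.  138.5] 0.68 [453.3 462.9]
scene cam [1001.9  676.3  897.6] 487.78196831842473
shaft [242.4 347. ] 0.85 [508.9 -26. ]
shaft [154.  282.7] 0.55 [ 461.3 -449.4]
shaft [221.1 347.7] 0.34 [463.3 -89.7]
shaft_grip [220.2 348. ] 0.55 [512.6 -18.6]
shaft_collar [230.1 350.8] 0.78 [503.  -19.3]
hub_left [291.9 376.2] 0.88 [590.4 198.6]
hub_right [181.3 275.7] 0.57 [ 591.6 -234.9]
stand [226.8 404.1] 0.83 [345.3   1.5]
stand [189.  344.2] 0.76 [ 390.4 -214.4]
stand [256.  332.2] 0.72 [560.6 -15.2]
gauge [259.  318.6] 0.57 [598.7 -17.4]
screwdriver [381.8 508. ] 0.83 [451.4 467.7]
grid_bands [300.4 258. ] 0.55 [778.8   7.3]
{'t': 1.2, 'joints': array([-1.2,  0.5,  1.6, -0. ,  1.1, -0.1]), 'qvel': array([-0.,  0.,  0.,  0., -0., -0.]), 'tau': array([  0. , -61.2, -25.8,   0.1,   0. ,  -0. ]), 'eef_pos': array([ 275.1, -561.2,  214.6]), 'tcp_rot': array([3.1, 0. , 0.5]), 'ft_force': array([ 0.2, -0.3,  0.4]), 'moment': array([-0.,  0., -0.]), 'grip_force': 0.0, 'opening': 0.9962485819197939}
```

View pics/top0.png

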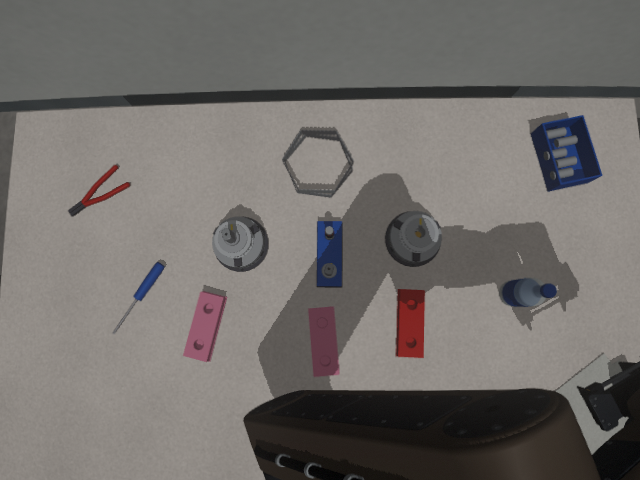

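View pics/scene0.png

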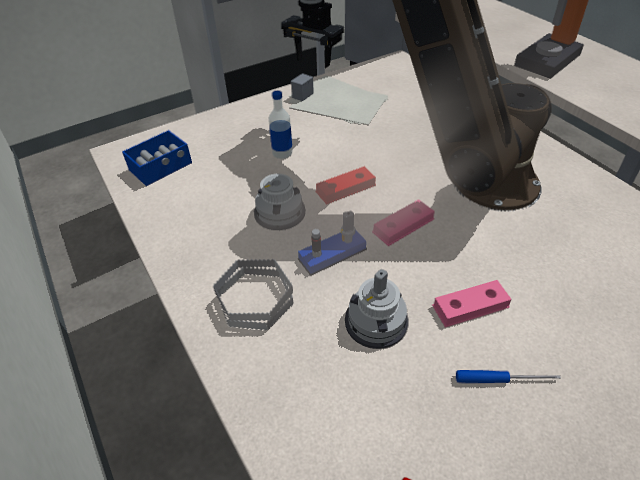

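Top view: the left pulley (240,241) carries the finished shaft. The right pulley (row 238, col 414) is empty. The blue stand is at (253,330), with pink and red look-alikes in the lower row. In the stand, the shaft with its wide collar is at about (269,329) and the gauge at (232,328). An enlarged crop will confirm the shaft and show its stripe and the keyway.

```bash
python3 - <<'E'
from h import *
t=cv2.imread('pics/top0.png');s=cv2.imread('pics/scene0.png')
f=lambda im,r,c,h,w:cv2.resize(im[r-h//2:r+h//2,c-w//2:c+w//2],(400,300),interpolation=cv2.INTER_CUBIC)
g=lambda im:np.clip(im.astype(float)*1.7,0,255).astype(np.uint8)
a=np.hstack([g(f(t,268,330,36,48)),g(f(t,232,414,48,64))]);b=np.hstack([g(f(s,232,345,60,80)),g(f(s,190,277,60,80))])
cv2.imwrite('pics/crop1.png',np.vstack([a,b]))
E
```

```text
(no output)
```

View pics/crop1.png

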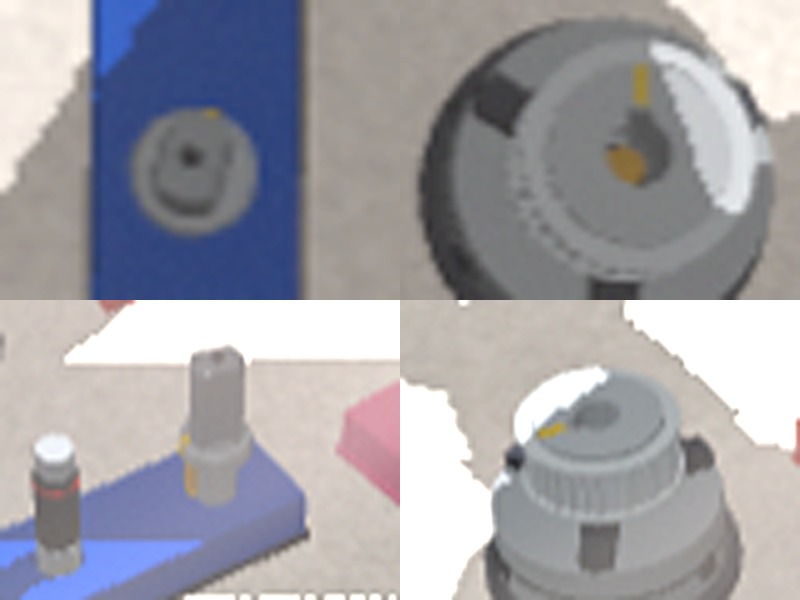

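The shaft is confirmed: plain steel with a yellow stripe and brass key, while the gauge has a black handle and red ring. The right bore is empty, with a brass ejector and a yellow mark. The crop puts the bore centre near (232.5,420), which disagrees with the network's answer, so I'll refine it geometrically.

```bash
cat >> h.py <<'E'
def circ(x,y,z,r,n=90):
    a=np.arange(n)*2*np.pi/n
    return np.c_[x+r*np.cos(a),y+r*np.sin(a),np.full(n,z)]
def score(p,g,x,y,circles):
    s=0
    for z,r in circles:
        pi=proj(p,circ(x,y,z,r-1.5)).astype(np.float32);po=proj(p,circ(x,y,z,r+1.5)).astype(np.float32)
        f=lambda q:cv2.remap(g,q[:,1].copy(),q[:,0].copy(),cv2.INTER_LINEAR).ravel()
        s+=np.abs(np.median(0*f(pi))+np.minimum(np.abs(f(pi)-f(po)),25)).mean()
    return s
def fit(p,x,y,circles,w=16):
    g=cv2.cvtColor(p['pixels'],cv2.COLOR_RGB2GRAY).astype(np.float32)
    best=max(((score(p,g,x+i,y+j,circles),x+i,y+j) for i in np.arange(-w,w+.1,1) for j in np.arange(-w,w+.1,1)))
    return best
def yellow(p,c,w,z,sat=90):
    h=cv2.cvtColor(p['pixels'],cv2.COLOR_RGB2HSV); m=(h[...,0]>15)&(h[...,0]<35)&(h[...,1]>sat)&(h[...,2]>50)
    r,cc=np.nonzero(m); k=(abs(r-c[0])<w)&(abs(cc-c[1])<w)
    return [(int(a),int(b),onz(p,(a,b),z)[:2].round(1)) for a,b in zip(r[k],cc[k])]
E
python3 - <<'E'
from h import *
np.set_printoptions(precision=1,suppress=True)
for c in ['top','scene']:
    p=eyes.read_camera(c); print(c)
    if c=='top': print('bore guess',onz(p,(232.6,419.9),104))
    print('pulR',fit(p,595,-230,[(104,34),(100,43),(104,12)]))
    print('pulL',fit(p,590,200,[(104,34),(100,43)]))
    print('collar',fit(p,515,-21,[(66,18)],10))
    print('Y hub',yellow(p,proj(p,[600,-230,104])[0],10,104))
    print('Y shaft',yellow(p,proj(p,[515,-21,66])[0],12,66))
E
```

```text
top
bore guess [ 592.3 -230.8  104. ]
pulR (np.float32(31.446018), np.float64(594.0), np.float64(-231.0))
pulL (np.float32(27.932594), np.float64(586.0), np.float64(201.0))
collar (np.float32(19.339443), np.float64(512.0), np.float64(-21.0))
Y hub [(220, 420, array([ 621.6, -232.2])), (220, 421, array([ 621.6, -234.5])), (221, 420, array([ 619.3, -232.1])), (222, 420, array([ 616.9, -232. ])), (222, 421, array([ 616.9, -234.3])), (223, 420, array([ 614.6, -231.9])), (223, 421, array([ 614.6, -234.2])), (224, 420, array([ 612.3, -231.8])), (232, 416, array([ 593.8, -221.9])), (232, 417, array([ 593.8, -224.2])), (232, 418, array([ 593.8, -226.5])), (232, 419, array([ 593.8, -228.8])), (233, 416, array([ 591.5, -221.8])), (233, 417, array([ 591.5, -224.1])), (233, 418, array([ 591.5, -226.4])), (233, 419, array([ 591.4, -228.7])), (233, 420, array([ 591.4, -231. ])), (234, 416, array([ 589.2, -221.7])), (234, 417, array([ 589.2, -224. ])), (234, 418, array([ 589.2, -226.3])), (234, 419, array([ 589.1, -228.6])), (234, 420, array([ 589.1, -230.9])), (235, 416, array([ 586.9, -221.7])), 
[... 298 characters left out ...]
shaft [(263, 331, array([528.7, -26.5]))]
scene
pulR (np.float32(30.449858), np.float64(593.0), np.float64(-233.0))
pulL (np.float32(36.072426), np.float64(585.0), np.float64(201.0))
collar (np.float32(8.341493), np.float64(512.0), np.float64(-20.0))
Y hub [(185, 267, array([ 617.4, -234. ])), (185, 268, array([ 615.3, -232.6])), (185, 269, array([ 613.1, -231.1])), (186, 265, array([ 623.6, -233.2])), (186, 266, array([ 621.5, -231.8])), (186, 267, array([ 619.3, -230.4])), (186, 268, array([ 617.2, -229. ])), (187, 265, array([ 625.5, -229.7]))]
Y shaft [(229, 342, array([524.6, -25.9])), (230, 342, array([526.6, -23. ])), (236, 342, array([538.,  -6.])), (240, 343, array([543.4,   6.5]))]
```

Both cameras agree: the hub is at about (593.5,-232) with its keyway yaw near 0, and the shaft at about (512,-20.5) with yaw near -0.29. First I'll rise and turn the tool.

```bash
python3 -m inch '[[[0,0,-0.2],0.9,-1],[[0,0,-0.2],0.9,-1],[[0,0,-0.2],0.9,-1],[[0,0,-0.2],0.9,-1],[[0,0,-0.2],0.9,-1],[[0,0,0],0.9,-1],[[0,0,0],0.9,-1],[[0,0,0],0.9,-1],[[0,0,0],0.9,-1],[[0,0,0],0.9,-1]]'
cat > go.py <<'E'
import sys
from h import *
x,y,z,yaw=map(float,sys.argv[1:5]); s=env.state(); e=np.array(s['eef_pos']); ro=np.array(s['tcp_rot'])
from scipy.spatial.transform import Rotation as R
M=R.from_euler('xyz',ro).as_matrix()
psi=np.arctan2(M[1,0],M[0,0])
d=M.T@(np.array([x,y,z])-e)
np.set_printoptions(precision=3,suppress=True)
print('t',s['t'],'pos',e,'yaw',psi,'tilt',M[2],'F',s['ft_force'],'shift units',d/60,'turn units',np.degrees(-(yaw-psi))/5,'j',np.array(s['joints']))
E
python3 go.py 512 -20.5 274 -0.29
```

```text
t: 2.55
eef_pos: [275.1, -561.2, 274.7]
tcp_rot: [3.141, -0.0, -0.332]
ft_force: [0.0, -0.1, 0.4]
opening: 1.0
grip_force: 0.0
t 2.55 pos [ 275.099 -561.186  274.674] yaw -0.33220273690795943 tilt [ 0.  0. -1.] F [ 0.027 -0.061  0.437] shift units [ 0.794 -9.806  0.01 ] turn units -0.4836077417454132 j [-1.221  0.44   1.48  -0.     1.222  0.682]
```

```bash
python3 -m inch '[[[0.08,-0.98,0],0,-1],[[0.08,-0.98,0],0,-1],[[0.08,-0.98,0],0,-1],[[0.08,-0.98,0],0,-1],[[0.08,-0.98,0],0,-1],[[0.08,-0.98,0],0,-1],[[0.08,-0.98,0],0,-1],[[0.08,-0.98,0],0,-1],[[0.08,-0.98,0],0,-1],[[0.08,-0.98,0],0,-1]]'
python3 go.py 512 -20.5 160 -0.30
python3 - <<'E'
from h import *
p=eyes.read_camera('scene');print(fit(p,512,-20,[(66,18)],6),yellow(p,proj(p,[515,-21,66])[0],12,66,70))
a=proj(p,[512,-20,120])[0].astype(int); im=p['pixels'][a[0]-90:a[0]+60,a[1]-100:a[1]+100]
save('s2.png',cv2.resize(im,(800,600),interpolation=cv2.INTER_CUBIC))
E
```

```text
t: 3.8
eef_pos: [511.4, -18.5, 274.9]
tcp_rot: [3.142, -0.001, -0.33]
ft_force: [1.3, -0.4, 0.4]
opening: 1.002
grip_force: 0.0
t 3.8 pos [511.403 -18.458 274.876] yaw -0.3295213065446154 tilt [ 0.001  0.    -1.   ] F [ 1.266 -0.362  0.35 ] shift units [0.019 0.029 1.915] turn units -0.33828925414368005 j [-0.165  0.267  1.749 -0.     1.125  1.735]
(np.float32(12.539442), np.float64(513.0), np.float64(-20.0)) [(229, 341, array([526.7, -27.3])), (229, 342, array([524.6, -25.9])), (230, 341, array([528.6, -24.4])), (230, 342, array([526.6, -23. ])), (232, 341, array([532.4, -18.6])), (235, 342, array([536.1,  -8.8])), (236, 342, array([538.,  -6.])), (236, 343, array([536. ,  -4.6])), (237, 342, array([539.9,  -3.2])), (237, 343, array([537.9,  -1.8])), (238, 342, array([ 5.417e+02, -4.000e-01])), (238, 343, array([539.7,   0.9])), (239, 342, array([543.6,   2.4])), (240, 343, array([543.4,   6.5]))]
```

View pics/s2.png

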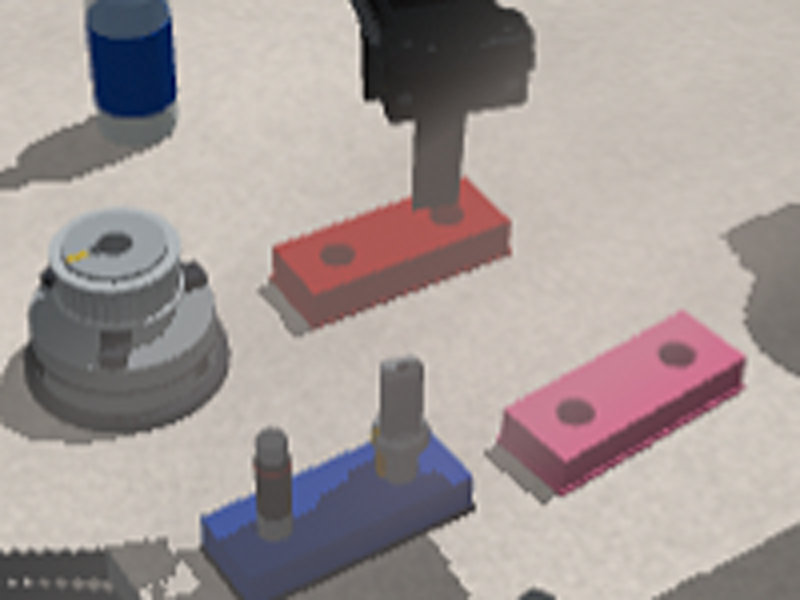

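The gripper hangs open above the shaft (crop ~(405,400)), clear of the gauge at (270,480). Next I descend and close.

```bash
python3 -m inch '[[[0.02,0.03,0.3],-0.3,-1],[[0,0,0.5],0,-1],[[0,0,0.5],0,-1],[[0,0,0.5],0,-1],[[0,0,0.5],0,-1],[[0,0,0.4],0,-1],[[0,0,0.3],0,-1],[[0,0,0.2],0,-1],[[0,0,0.08],0,-1],[[0,0,0],0,-1]]'
python3 go.py 512 -20.5 77 -0.30
python3 -m inch '[[[0,0,0],0,0],[[0,0,0],0,0.3],[[0,0,0],0,0.6],[[0,0,0],0,1],[[0,0,0],0,1],[[0,0,0],0,1],[[0,0,0],0,1],[[0,0,0],0,1],[[0,0,0],0,1],[[0,0,0],0,1]]'
python3 go.py 512 -20.5 77 -0.30
```

```text
t: 5.1
eef_pos: [511.6, -22.5, 78.0]
tcp_rot: [3.142, -0.0, -0.303]
ft_force: [-0.3, 0.4, -0.9]
opening: 1.001
grip_force: 0.0
t 5.1 pos [511.558 -22.514  77.971] yaw -0.303425213159712 tilt [ 0.  0. -1.] F [-0.262  0.422 -0.855] shift units [-0.003 -0.034  0.016] turn units -0.0392500515968334 j [-0.173  0.526  1.969 -0.     0.645  1.701]
t: 6.35
eef_pos: [511.6, -21.8, 77.7]
tcp_rot: [-3.141, -0.0, -0.304]
ft_force: [2.5, 5.9, -2.1]
opening: 0.193
grip_force: 29.9
t 6.35 pos [511.64  -21.847  77.73 ] yaw -0.3039442749068505 tilt [ 0.    -0.001 -1.   ] F [ 2.537  5.905 -2.118] shift units [-0.001 -0.023  0.012] turn units -0.045198061080378014 j [-0.172  0.527  1.97   0.002  0.645  1.701]
```

Opening 18.3 mm matches the 18 mm flats. Lift.

```bash
python3 -m inch '[[[0,0,-0.05],0,1],[[0,0,-0.15],0,1],[[0,0,-0.2],0,1],[[0,0,-0.3],0,1],[[0,0,-0.4],0,1],[[0,0,-0.4],0,1],[[0,0,-0.4],0,1],[[0,0,-0.3],0,1],[[0,0,0],0,1],[[0,0,0],0,1]]'
python3 go.py 593.5 -232 209 -0.02
python3 - <<'E'
from h import *
np.set_printoptions(precision=1,suppress=True)
p=eyes.read_camera('scene'); q=eyes.read_camera('top')
print('pulR scene',fit(p,593,-232,[(104,34),(100,43),(104,12)],6),'top',fit(q,593,-232,[(104,34),(100,43),(104,12)],6))
y=yellow(p,proj(p,[617,-232,104])[0],8,104);print(y,np.mean([a[2] for a in y],0))
y=yellow(q,proj(q,[617,-232,104])[0],4,104);print(y,np.mean([a[2] for a in y],0) if y else 0)
a=proj(p,[512,-20,170])[0].astype(int); im=p['pixels'][a[0]-75:a[0]+75,a[1]-100:a[1]+100]
save('s3.png',cv2.resize(im,(800,600),interpolation=cv2.INTER_CUBIC))
E
```

```text
t: 7.6
eef_pos: [510.9, -22.5, 209.0]
tcp_rot: [3.141, 0.001, -0.303]
ft_force: [0.0, -0.3, -4.4]
opening: 0.189
grip_force: 30.0
t 7.6 pos [510.923 -22.468 209.043] yaw -0.3034311196393862 tilt [-0.001  0.    -1.   ] F [ 0.033 -0.329 -4.401] shift units [ 2.357  2.921 -0.001] turn units -3.247881387600865 j [-0.173  0.337  1.839 -0.     0.966  1.701]
pulR scene (np.float32(56.539463), np.float64(593.0), np.float64(-231.0)) top (np.float32(52.870857), np.float64(595.0), np.float64(-231.0))
[(185, 267, array([ 617.4, -234. ])), (185, 268, array([ 615.3, -232.6])), (185, 269, array([ 613.1, -231.1])), (186, 265, array([ 623.6, -233.2])), (186, 266, array([ 621.5, -231.8])), (186, 267, array([ 619.3, -230.4])), (186, 268, array([ 617.2, -229. ])), (187, 265, array([ 625.5, -229.7]))] [ 619.1 -231.5]
[(218, 420, array([ 626.3, -232.4])), (219, 420, array([ 623.9, -232.3])), (220, 420, array([ 621.6, -232.2])), (221, 420, array([ 619.3, -232.1])), (222, 420, array([ 616.9, -232. ])), (223, 420, array([ 614.6, -231.9])), (224, 420, array([ 612.3, -231.8]))] [ 619.3 -232.1]
```

View pics/s3.png

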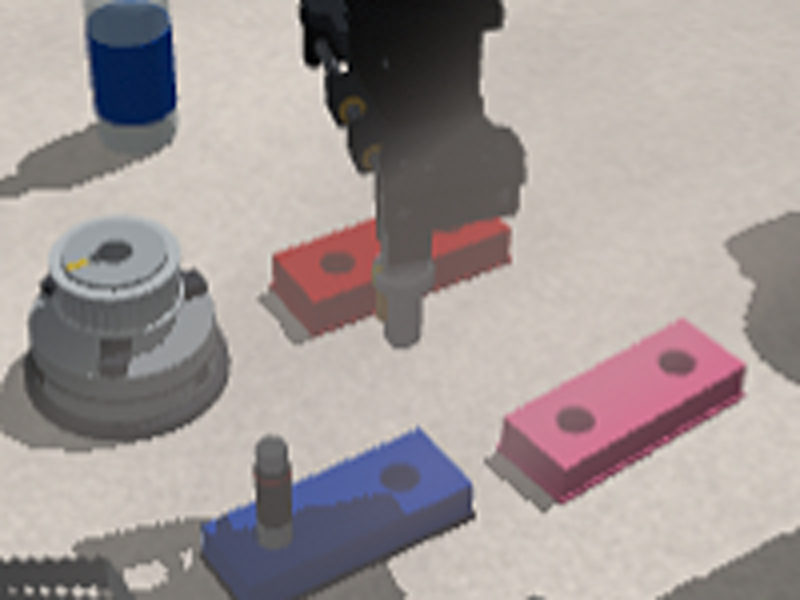

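The shaft is lifted clear with its key facing right as expected. I carry it over the empty hub and align it (keyway yaw about -0.03).

```bash
python3 -m inch '[[[0.2,0.25,0],0,1],[[0.4,0.49,0],0,1],[[0.4,0.49,0],0,1],[[0.4,0.49,0],-0.3,1],[[0.4,0.48,0],-0.4,1],[[0.36,0.46,0],-0.4,1],[[0.2,0.24,0],-0.5,1],[[0,0,0],-0.5,1],[[0,0,0],-0.5,1],[[0,0,0],-0.5,1]]'
cat > look.py <<'E'
import sys
from h import *
np.set_printoptions(precision=1,suppress=True)
f=float(sys.argv[1]); e=np.array(env.state()['eef_pos']); z0=e[2]-f
for c in ['top','scene']:
    p=eyes.read_camera(c); print(c,'foot z',z0,'tcp',e)
    print(' hub',fit(p,594,-231,[(104,34),(100,43)],4),' collar',fit(p,e[0],e[1],[(z0+46,18),(z0+56,18)],6), 'collar low',fit(p,e[0],e[1],[(z0+46,18)],6))
    for n in ['shaft','shaft_collar']: print(n,[(onz(p,r['centre'],z0+(46 if 'c' in n else 0))[:2],round(r['score'],2)) for r in eyes.spot_point(n,p)[:2]])
    a=proj(p,[e[0],e[1],150])[0].astype(int); im=p['pixels'][a[0]-45:a[0]+45,a[1]-60:a[1]+60]
    if len(sys.argv)>2: save(sys.argv[2]+c+'.png',cv2.resize(im,(800,600),interpolation=cv2.INTER_CUBIC))
E
python3 go.py 594 -231 190 -0.03; python3 look.py 67.7 a
```

```text
t: 8.95
eef_pos: [598.9, -230.1, 208.9]
tcp_rot: [-3.141, 0.001, -0.032]
ft_force: [-0.0, -0.6, -3.6]
opening: 0.187
grip_force: 30.0
t 8.95 pos [ 598.927 -230.106  208.92 ] yaw -0.03198298534867837 tilt [-0.001 -0.    -1.   ] F [-0.037 -0.58  -3.611] shift units [-0.081  0.018  0.315] turn units -0.022723338263109717 j [-0.47   0.521  1.521 -0.     1.101  1.133]
top foot z 141.21974282392915 tcp [ 598.9 -230.1  208.9]
 hub (np.float32(6.755957), np.float64(597.0), np.float64(-234.0))  collar (np.float32(15.141655), np.float64(595.9273409889674), np.float64(-235.10602067349757)) collar low (np.float32(7.696159), np.float64(596.9273409889674), np.float64(-236.10602067349757))
shaft []
shaft_collar []
scene foot z 141.21974282392915 tcp [ 598.9 -230.1  208.9]
 hub (np.float32(31.555687), np.float64(593.0), np.float64(-231.0))  collar (np.float32(27.778355), np.float64(599.9273409889674), np.float64(-228.10602067349757)) collar low (np.float32(13.417263), np.float64(597.9273409889674), np.float64(-236.10602067349757))
shaft [(array([ 600. , -233.7]), 0.62)]
shaft_collar [(array([ 602.9, -221.8]), 0.56)]
```

View pics/ascene.png

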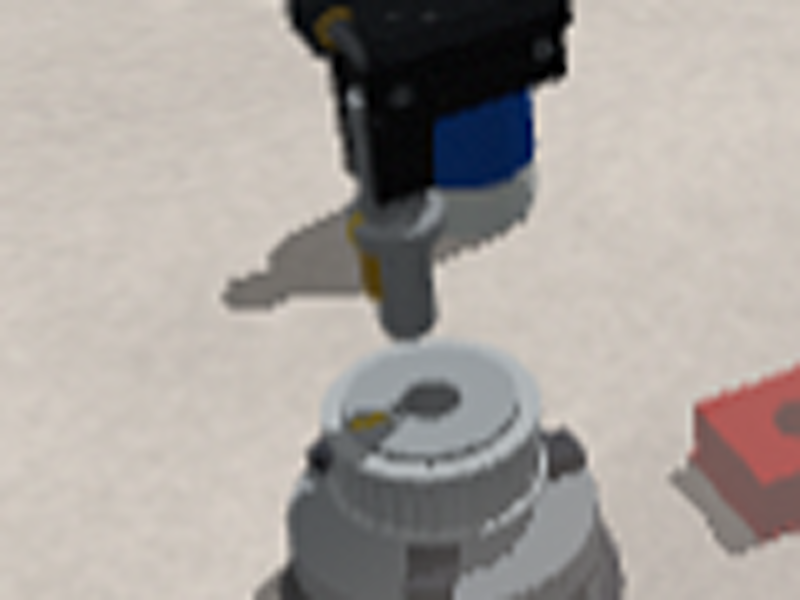

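The shaft hangs over the hub, with its journal at crop column ~406 and the bore at (398,432), so it sits a few mm too far in +x. I correct that, come down to about 10 mm above the hub, and compare shaft and hub in the same image.

```bash
python3 -m inch '[[[-0.03,0.01,0.05],0,1],[[-0.03,0.01,0.1],0,1],[[-0.03,0.02,0.1],0,1],[[0,0,0.1],0,1],[[0,0,0.1],0,1],[[0,0,0],0,1],[[0,0,0],0,1],[[0,0,0],0,1],[[0,0,0],0,1],[[0,0,0],0,1]]'
python3 go.py 593.2 -232.3 182 -0.03
cat > rel.py <<'E'
import sys
from h import *
from scipy.optimize import minimize
def samp(g,X,p):
    q=proj(p,X).astype(np.float32); return cv2.remap(g,q[:,1].copy(),q[:,0].copy(),cv2.INTER_LINEAR).ravel()
def half(x,y,z,r,v,full=False):
    c=circ(x,y,z,r,120); k=((c[:,:2]-[x,y])@v>r*0.1)
    return c if full else c[k]
def S(p,g,x,y,parts,cyl):
    o=-np.array(p['extrinsics'])[:3,:3].T@np.array(p['extrinsics'])[:3,3]; v=o[:2]-[x,y]; v/=np.linalg.norm(v); n=np.array([-v[1],v[0]])
    s=0
    for z,r,full in parts:
        s+=np.minimum(abs(samp(g,half(x,y,z,r+1.2,v,full),p)-samp(g,half(x,y,z,r-1.2,v,full),p)),40).mean()
    for z1,z2,r in cyl:
        zz=np.linspace(z1,z2,25)
        for sg in (1,-1):
            L=lambda R:np.c_[x+sg*n[0]*R+0*zz,y+sg*n[1]*R+0*zz,zz]
            s+=np.minimum(abs(samp(g,L(r+1.2),p)-samp(g,L(r-1.2),p)),40).mean()
    return s
def best(p,x,y,parts,cyl,w=5,st=.5):
    g=cv2.cvtColor(p['pixels'],cv2.COLOR_RGB2GRAY).astype(np.float32)
    R=np.arange(-w,w+.1,st); A=np.array([[S(p,g,x+i,y+j,parts,cyl) for j in R] for i in R])
    W=np.clip(A-A.max()*.93,0,None); W/=W.sum(); return np.array([x+(W.sum(1)*R).sum(),y+(W.sum(0)*R).sum()]),A.max()
if __name__=='__main__':
    np.set_printoptions(precision=1,suppress=True)
    off=float(sys.argv[1]); e=np.array(env.state()['eef_pos']); z0=e[2]-off
    for c in ['scene','top']:
        p=eyes.read_camera(c)
        h=best(p,593.5,-231.5,[(104,34,0),(100,43,0)],[]); s=best(p,e[0],e[1],[(z0+46,18,0)],[(z0+6,z0+42,11),(z0+47,z0+55,18)])
        print(c,'hub',h,'shaft',s,'move',h[0]-s[0],'tcp',e)
        if c=='scene' and len(sys.argv)>2:
            im=p['pixels'].copy(); a=proj(p,[593,-232,130])[0].astype(int)
            b=cv2.resize(im[a[0]-45:a[0]+45,a[1]-60:a[1]+60],(800,600),interpolation=cv2.INTER_CUBIC)
            for X,col in [(circ(*h[0],104,34),(255,0,0)),(circ(*h[0],104,12),(255,0,0)),(circ(*s[0],z0+46,18),(0,255,0)),(circ(*s[0],z0+4,11),(0,255,0))]:
                for q in proj(p,X): cv2.circle(b,(int((q[1]-a[1]+60+.5)*6.667),int((q[0]-a[0]+45+.5)*6.667)),1,col,-1)
            save(sys.argv[2],b)
E
python3 rel.py 67.7 rel1.png
```

```text
t: 10.5
eef_pos: [593.6, -231.1, 182.9]
tcp_rot: [3.141, -0.0, -0.033]
ft_force: [-0.1, -0.4, -4.1]
opening: 0.189
grip_force: 30.0
t 10.5 pos [ 593.612 -231.119  182.934] yaw -0.03293662830823263 tilt [ 0.  0. -1.] F [-0.11  -0.393 -4.092] shift units [-0.006  0.02   0.016] turn units -0.03365128161207455 j [-0.475  0.539  1.564 -0.     1.039  1.129]
scene hub (array([ 593.6, -231.1]), np.float32(42.491196)) shaft (array([ 595.5, -227.5]), np.float32(148.86401)) move [-1.9 -3.6] tcp [ 593.6 -231.1  182.9]
top hub (array([ 593.8, -236.3]), np.float32(5.79362)) shaft (array([ 588.6, -234. ]), np.float32(46.445374)) move [ 5.2 -2.3] tcp [ 593.6 -231.1  182.9]
```

View pics/rel1.png

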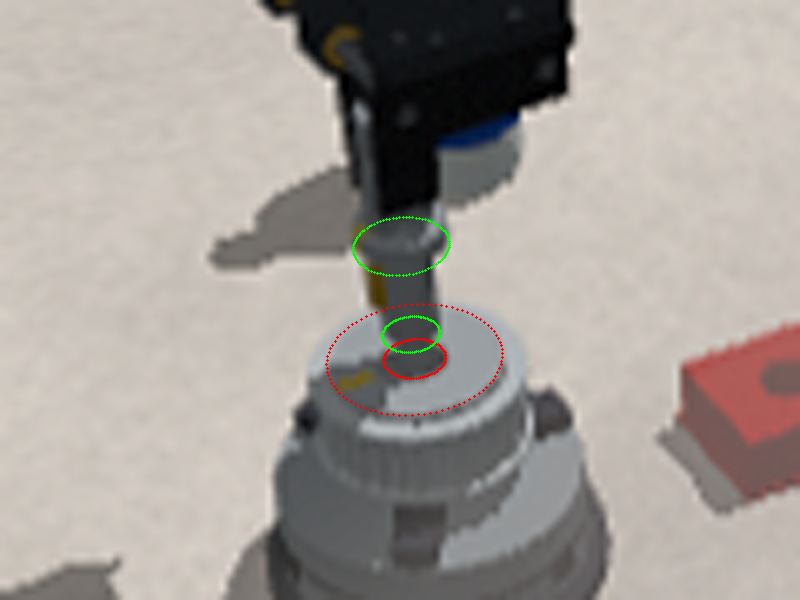

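In the crop the shaft axis lines up with the bore laterally (410 against 414). Depth along the view direction is less certain, ±2 mm. Allowing for the camera-to-robot bias measured at the stand, the TCP target is (593.4,-232.3). I'll descend gently and watch the force.

```bash
python3 -m inch '[[[0,0.02,0.05],0,1],[[0,0,0.05],0,1],[[0,0,0.05],0,1],[[0,0,0.04],0,1],[[0,0,0.03],0,1],[[0,0,0.03],0,1],[[0,0,0.02],0,1],[[0,0,0],0,1],[[0,0,0],0,1],[[0,0,0],0,1]]'
python3 go.py 593.4 -232.3 165 -0.03
```

```text
t: 11.85
eef_pos: [593.7, -231.9, 167.3]
tcp_rot: [-3.141, -0.001, -0.033]
ft_force: [-0.5, 4.8, 5.7]
opening: 0.185
grip_force: 30.0
t 11.85 pos [ 593.706 -231.912  167.339] yaw -0.03284378553659107 tilt [ 0.001 -0.    -1.   ] F [-0.504  4.824  5.728] shift units [-0.005  0.007  0.039] turn units -0.03258738181740291 j [-0.476  0.555  1.579  0.001  1.006  1.127]
```

The foot is about 4.4 mm in, and the chamfer touches with Fy +4.8 N, so the shaft should move +y about 1.2 mm.

```bash
python3 -m inch '[[[0,-0.01,0],0,1],[[0,-0.01,0],0,1],[[0,0,0],0,1],[[0,0,0.03],0,1],[[0,0,0.03],0,1],[[0,0,0.03],0,1],[[0,0,0.03],0,1],[[0,0,0],0,1],[[0,0,0],0,1],[[0,0,0],0,1]]'
python3 go.py 593.4 -232.3 145 -0.03
```

```text
t: 13.1
eef_pos: [593.5, -231.1, 159.4]
tcp_rot: [3.142, 0.0, -0.033]
ft_force: [-0.6, 1.6, -4.7]
opening: 0.186
grip_force: 30.0
t 13.1 pos [ 593.538 -231.081  159.409] yaw -0.032902813930326014 tilt [-0.  0. -1.] F [-0.569  1.639 -4.662] shift units [-0.002  0.02   0.24 ] turn units -0.03326379738389265 j [-0.475  0.564  1.588 -0.     0.99   1.129]
```

The foot is in the bore, 12 mm deep, with almost no force. Now I go past the key entry at TCP z ≈ 151.7.

```bash
python3 -m inch '[[[0,-0.005,0.03],0,1],[[0,0,0.03],0,1],[[0,0,0.03],0,1],[[0,0,0.03],0,1],[[0,0,0.03],0,1],[[0,0,0.03],0,1],[[0,0,0.03],0,1],[[0,0,0.02],0,1],[[0,0,0],0,1],[[0,0,0],0,1]]'
python3 go.py 593.4 -231 125.7 -0.03
```

```text
t: 14.35
eef_pos: [593.6, -230.8, 145.7]
tcp_rot: [3.141, -0.0, -0.033]
ft_force: [0.9, 0.5, -3.2]
opening: 0.187
grip_force: 30.0
t 14.35 pos [ 593.647 -230.844  145.703] yaw -0.03287973688537705 tilt [ 0.  0. -1.] F [ 0.897  0.489 -3.165] shift units [-0.004  0.003  0.333] turn units -0.03299935392805078 j [-0.474  0.579  1.601 -0.     0.962  1.129]
```

The key slipped in: 6 mm past entry with no force. I push on against the spring.

```bash
python3 -m inch '[[[0,0,0.04],0,1],[[0,0,0.04],0,1],[[0,0,0.04],0,1],[[0,0,0.04],0,1],[[0,0,0.04],0,1],[[0,0,0.04],0,1],[[0,0,0.04],0,1],[[0,0,0.03],0,1],[[0,0,0],0,1],[[0,0,0],0,1]]'
python3 go.py 593.4 -231 125.7 -0.03
```

```text
t: 15.6
eef_pos: [593.7, -230.8, 128.0]
tcp_rot: [3.141, -0.001, -0.033]
ft_force: [-2.8, 1.8, 9.2]
opening: 0.185
grip_force: 30.0
t 15.6 pos [ 593.739 -230.831  128.029] yaw -0.03282908989072486 tilt [ 0.001  0.    -1.   ] F [-2.786  1.8    9.201] shift units [-0.006  0.003  0.039] turn units -0.03241898212033237 j [-0.474  0.599  1.617 -0.     0.925  1.129]
```

```bash
python3 -m inch '[[[0,0,0.01],0,1],[[0,0,0.01],0,1],[[0,0,0.01],0,1],[[0,0,0.01],0,1],[[0,0,0.01],0,1],[[0,0,0],0,1],[[0,0,0],0,1],[[0,0,0],0,1],[[0,0,0],0,1],[[0,0,0],0,1]]'
python3 go.py 593.4 -231 125.7 -0.03
```

```text
t: 16.85
eef_pos: [593.8, -230.8, 125.8]
tcp_rot: [3.141, -0.001, -0.033]
ft_force: [-5.4, 3.0, 14.6]
opening: 0.188
grip_force: 30.0
t 16.85 pos [ 593.779 -230.843  125.799] yaw -0.03284430236297765 tilt [ 0.001  0.001 -1.   ] F [-5.365  3.026 14.616] shift units [-0.006  0.003  0.002] turn units -0.032593304211541274 j [-0.474  0.601  1.619 -0.     0.92   1.129]
```

Total push is about 18.7 N, so the collar is probably just touching. I push 1.2 mm more to be firm.

```bash
python3 -m inch '[[[0,0,0.01],0,1],[[0,0,0.01],0,1],[[0,0,0],0,1],[[0,0,0],0,1],[[0,0,0],0,1],[[0,0,0],0,1],[[0,0,0],0,1],[[0,0,0],0,1],[[0,0,0],0,1],[[0,0,0],0,1]]'
python3 go.py 593.4 -231 125.7 -0.03
python3 - <<'E'
from h import *
p=eyes.read_camera('scene'); a=proj(p,[593,-232,110])[0].astype(int)
save('end.png',cv2.resize(p['pixels'][a[0]-30:a[0]+30,a[1]-40:a[1]+40],(800,600),interpolation=cv2.INTER_CUBIC))
E
```

```text
t: 18.1
eef_pos: [593.9, -230.8, 125.7]
tcp_rot: [3.141, -0.002, -0.033]
ft_force: [-8.6, 4.4, 24.7]
opening: 0.187
grip_force: 30.0
t 18.1 pos [ 593.873 -230.816  125.708] yaw -0.0327789509986267 tilt [ 0.002  0.001 -1.   ] F [-8.551  4.45  24.721] shift units [-0.008  0.003  0.   ] turn units -0.03184443273899512 j [-0.474  0.601  1.619 -0.     0.919  1.129]
```

View pics/end.png

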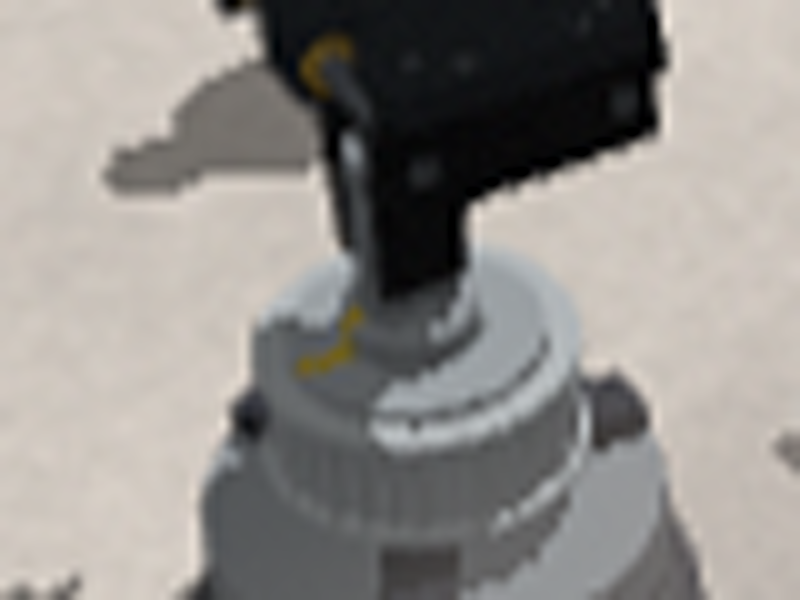

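The collar rests flush on the hub, its stripe (355,320) meeting the hub mark (325,362). TCP z is at the predicted 125.7, and the force rose 10 N with almost no further travel, so the shaft is seated. Handing in.

```bash
python3 -c "
from cell import env
print(env.job_done())"
```

```text
the job is handed in; nothing more can be done
None
```

The shaft is in the right-hand pulley with its key in the keyway and its collar flush on the hub, still gripped and pressed down with about 29 N; I handed the job in at about 18 s, and no verdict came back.

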